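# Reset the tripped test controller through its guarded well

## Robot

A 7-joint arm with a two-finger parallel gripper is mounted at the origin on a cart in front of the work surface, level with it; the furniture and walls round the work are solid. World frame = base frame: x ahead of the robot, y to its left, z up, the work surface at z = 0. Lengths are in m, angles in rad, forces in N, time in s.
With the tool pointing down it reaches from about 0.4 to 0.85 m from the base axis. Payload 4.4 kg.
Tool frame: the origin (TCP) lies on the centre line of the jaws, within the pads' length; the fingertips stand 8 mm ahead of it and the grasp point (between the pads) lies 11 mm behind it; z points along the fingers, y is the direction in which the jaws open and shut (so a half turn about z gives the same grasp; the last joint's range is limited). The gripper opens to 94 mm and grips with 3 to 60 N. Pads are 16 mm wide; open, the fingers measure 119 mm over their backs; the gripper's body (75 mm by 177 mm) begins 78 mm behind the grasp point.
Start: joints at [-1.254, 0.628, 0.038, 1.517, -0.027, 0.996, -0.02], TCP at [0.243, 0.603, 0.213] pointing down, gripper open.
Joint ranges: [-3.06, 3.06], [-0.37, 2.12], [-1.25, 1.32], [0.18, 2.47], [-1.1, 4.24], [0.23, 1.98], [-2.94, 2.94]. Speed limits (rad/s): [2.57, 2.57, 3.14, 3.14, 3.14, 3.14, 3.14].

## Interface

Orientations are given as a unit quaternion [w, x, y, z].
In Python, from bench import r, eyes gives the robot as it stands. The module is installed in compiled form; this text tells all that it offers. Calls block until the motion is done:
- r.goto(position, orientation): joint-space move of the TCP to a pose.
- r.move_l(position, ori=None, rate=0.15, f_stop=None): straight line of the TCP; ori=None keeps the orientation; rate is the mean speed in m/s. With f_stop (N) it stops when the force on the tool has changed by that much, and returns True; else False.
- r.move_joints(angles): joint-space move.
- r.set_gripper(opening, f_grip=None): finger opening in m; f_grip is the grip in N (None keeps the last); returns when the fingers have stopped.
- r.wait(seconds).
- r.inverse_kinematics(position, orientation): joint angles nearest the present ones, or None.
- eyes.read_camera(name): name is "scene" or "top" or "wrist"; returns the picture (480x640x3 uint8, red, green, blue); there is no depth.
- eyes.calibration(name): a dict with "vfov" (degrees; the focal length in pixels is half the picture's height over the tangent of half this angle, whatever the lens; pixels are square), "cx", "cy" (the principal point, pixels), "eye" and "orientation" of the camera in the world. Camera axes: x right, y up, looking along -z (the intrinsics and any distortion apply to the point x, -y, -z); pixel columns grow to the right and rows downward; lengths in m; the calibration is good to about 2 mm. The wrist camera is an equidistant fisheye: a pixel r from the principal point sees the ray r / f radians off the axis. A picture is of the moment at which its call begins: read the wrist's pose just before it. calibration takes no time and is no camera call; for the wrist camera it gives the pose at the moment of the call.
A pose or a line that the arm cannot do raises r.Unreachable and nothing moves.
- r.finish_job(): hands the job in, once; it reports no verdict.
Readings, each from a call of its own:
- r.current_clock(): time.
- r.current_joint_pos(): joint angles.
- r.current_joint_velocities(): joint speeds.
- r.current_tau(): joint torques, N m.
- r.current_tcp_pos(): TCP position.
- r.current_tool_rot(): TCP orientation.
- r.current_contact_force(): force on the tool from outside, world axes, zero at the start.
- r.current_wrist_torque(): the same for the moment, N m.
- r.current_finger_gap(): finger opening in m.
Only numpy, scipy, OpenCV 4.12 (cv2) and the standard library are available. Lean on these libraries where they do the work, as an engineer would, in place of code of your own. Each camera call takes 0.05 s, during which the arm holds its last target.

## Task

The bench test controller has tripped and needs a reset. With your fingertips slide its ribbed guard shutter all the way open, reach into the round well this uncovers and press the sunken reset key all the way down for a moment, let it spring back up, then slide the shutter fully closed over the well again. Only push and press: lift nothing, do not shove the controller about, leave the raised key beside the shutter unpressed and the other things round it where they are.

Things in the scene. Friction and masses are not known exactly. Their poses are not given: they have to be found in the camera images.
- controller: bench test controller, a grey flat box, 144 (its x) x 240 (its y) x 64 mm high, 3 kg, loose; origin under its centre on the dark rubber-covered work board (48 mm thick), z up. Its front (dark window, row of sockets) faces -x. On its level top, along x = 0, from +y to -y: well under the shutter, the shutter's free track, raised key. Rails (inner faces x = +-31 mm) and end stops (y = +98, -60 mm) rise 14 mm above the top.
- shutter (a joint): slide of the guard shutter, a grey ribbed slab 60 mm (x) x 92 mm (y), its top 14 mm above the controller's top. In m: 0 = closed over the well, 0.062 = fully open at its end stop; grows as it moves along the controller's -y; the well is wholly clear from 0.054 on. Friction about 1.5 N, stays where it is left. Starts closed or up to 12 mm ajar.
- pocket (a point): centre of the floor of the shutter's finger pocket, 68 mm above the board; moves with the shutter. The pocket is open at the top, 46 mm (controller x) x 44 mm (controller y), 10 mm deep, with upright walls; a fingertip in it can push the shutter either way. With the shutter closed it lies at x = 0, y = +50 mm in the controller's frame.
- well_mouth (a point): centre of the mouth of the round well, level with the controller's top, 64 mm above the board, at x = 0, y = +66 mm in the controller's frame. The well is 48 mm across and 30 mm deep with upright walls; the shutter covers it when closed.
- reset_key (a joint): the sunken reset key in the well, m: 0 = up, 0.005 = pressed fully down; springs back. It takes about 1.4 N to start it and 3.2 N to hold it fully down.
- reset_top (a point): centre of the reset key's top: a grey round key 36 mm across at the bottom of the well, 18 mm below the controller's top (46 mm above the board) when up; it moves down with the key.
- raised_key (a joint): the raised key, not to be pressed, m: 0 = up, 0.005 = pressed fully down; a sprung grey round key 28 mm across in a black collar, standing 15 mm above the controller's top at x = 0, y = -94 mm in the controller's frame.
- solder_spool: bystander: spool of solder standing upright, 60 mm across, 44 mm high, behind the controller (its +x side); origin under its centre.
- multimeter: bystander: pocket multimeter lying on its back, 128 x 66 x 34 mm, behind the controller (its +x side); origin under its centre.
- terminal_block: bystander: small green terminal block, 12 x 40 x 15 mm, in front of the controller (its -x side); origin under its centre.
- tray_screws: bystander: open dark parts tray of screws, 68 x 100 x 22 mm, at the controller's -y end; origin under its centre.

How it is judged:
On the way, in this order (a step that is already met when the one before it is completed fails the run):
1. the shutter is slid open, clear of the well (value of joint shutter above 0.054 m), for 0.1 s.
2. the sunken reset key is pressed down, with the shutter open (value of joint reset_key above 0.004 m and value of joint shutter above 0.045 m), for 0.1 s.
3. the reset key has sprung back up, the shutter still open (value of joint reset_key below 0.0015 m and value of joint shutter above 0.02 m), for 0.1 s.
4. the shutter is slid closed over the well (value of joint shutter below 0.005 m), for 0.1 s.
At the end, for the whole second after the job is handed in: The shutter is closed to within 5 mm, the reset key and the raised key are up, the controller stands flat and at rest within 25 mm of where it was, and the other things are within 20 mm of where they were (value of joint shutter below 0.005 m and value of joint each of reset_key, raised_key below 0.0015 m and distance of controller from where it was at the start of the episode below 0.025 m and angle between controller's own z axis and vertical below 0.05 rad and linear speed of controller below 0.01 m/s and distance of each of solder_spool, multimeter, terminal_block, tray_screws from where it was at the start of the episode below 0.02 m); the robot touches nothing.
It fails at once if the raised key is pressed (by more than 2 mm) (value of joint raised_key above 0.002 m).
It fails at once if the controller is lifted or tipped up (by more than 8 mm) or shoved more than 25 mm (height (world z) of controller above 0.056 m or angle between controller's own z axis and vertical above 0.08 rad or distance of controller from where it was at the start of the episode above 0.025 m).
It fails at once if a bystander is moved by more than 20 mm or lifted by more than 10 mm (distance of any of solder_spool, multimeter, terminal_block, tray_screws from where it was at the start of the episode above 0.02 m or height (world z) of any of solder_spool, multimeter, terminal_block, tray_screws above 0.058 m).
It also fails if it takes over 54 s, if anything falls off the work surface, if the arm or the gripper's body presses on something with over 40 N, if the wrist force passes 120 N, or if a joint passes its speed limit or range.

## Working session

There is one attempt and no reset: what is moved stays moved. The work goes in short steps, each a Python script; the robot and the scene stay as the last script left them, time stands still between calls to the robot, and variables do not carry over. Pictures are saved under pics/ and viewed, and the job is handed in when it is done.

```bash
mkdir -p pics; python3 - <<'E'
from bench import r, eyes
import cv2
print(r.current_clock(), r.current_tcp_pos(), r.current_tool_rot(), r.current_finger_gap())
for n in ["scene","top","wrist"]:
    print(n, eyes.calibration(n))
    cv2.imwrite(f"pics/{n}0.png", cv2.cvtColor(eyes.read_camera(n), cv2.COLOR_RGB2BGR))
E
```

```text
0.0 [0.24249781 0.60238511 0.21258523] [-1.84352255e-04  1.90236029e-01  9.81737948e-01 -9.05905080e-04] 0.09386291035001934
scene {'vfov': 44.8472950534115, 'cx': 328.37228642009364, 'cy': 231.1040346567198, 'eye': array([-0.03439135, -0.23874805,  0.55625523]), 'orientation': array([ 0.77713346,  0.4336999 , -0.23267949, -0.39220943])}
top {'vfov': 55.0757730379089, 'cx': 322.12932940642145, 'cy': 236.54439340145845, 'eye': array([0.4168907 , 0.16373515, 0.95344394]), 'orientation': array([ 0.70562877,  0.06649378, -0.06505992, -0.70244845])}
wrist {'vfov': 65.70646984690485, 'cx': 317.8435964350585, 'cy': 240.30058839928842, 'eye': array([0.17740745, 0.62791194, 0.38319009]), 'orientation': array([ 0.82267741, -0.10104727, -0.06648389,  0.55549187])}
```

View pics/top0.png

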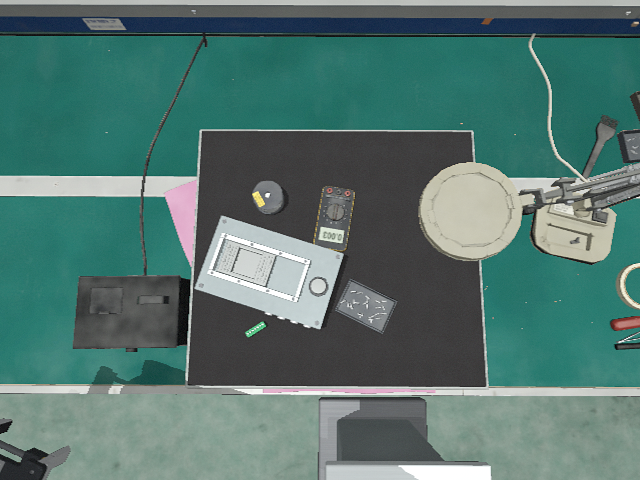

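View pics/scene0.png

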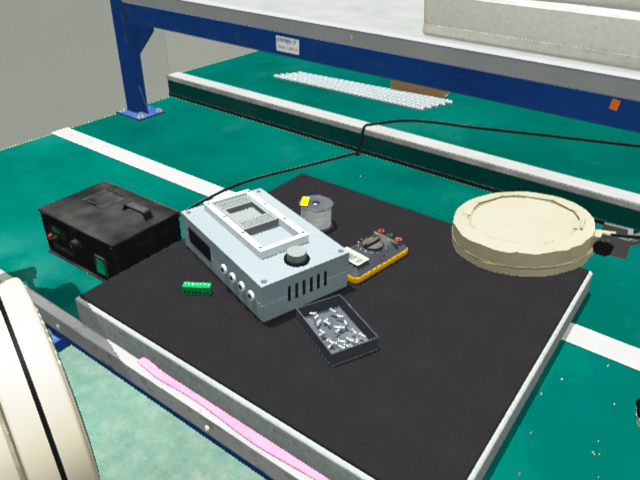

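View pics/wrist0.png

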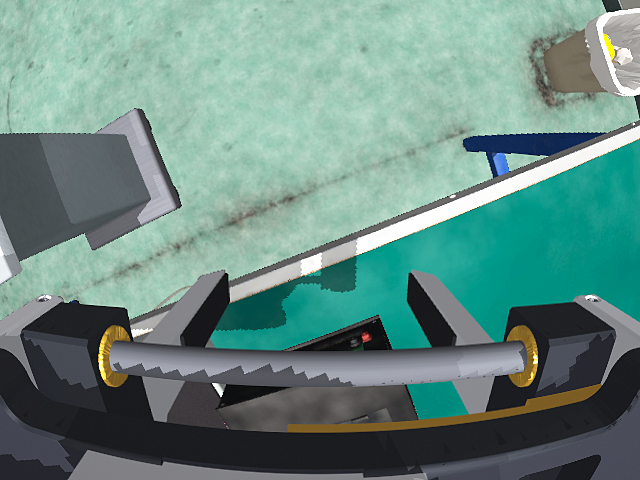

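The top view shows the controller tilted, with corners near (222,217), (343,255), (320,328), (195,290). The well end is on the left and the raised key is at (318,286). I'll zoom in to measure.

```bash
cat > h.py <<'E'
import numpy as np, cv2
from scipy.spatial.transform import Rotation as R
def ray(c,u,v):
    f=240/np.tan(np.radians(c['vfov'])/2)
    d=np.array([(u-c['cx'])/f,-(v-c['cy'])/f,-1.])
    q=c['orientation']; return R.from_quat([q[1],q[2],q[3],q[0]]).apply(d)
def onplane(c,u,v,z):
    d=ray(c,u,v); e=c['eye']; return e+d*(z-e[2])/d[2]
def proj(c,p):
    f=240/np.tan(np.radians(c['vfov'])/2)
    q=c['orientation']; k=R.from_quat([q[1],q[2],q[3],q[0]]).inv().apply(np.array(p)-c['eye'])
    return c['cx']+f*k[0]/-k[2], c['cy']-f*k[1]/-k[2]
E
python3 - <<'E'
import cv2
a=cv2.imread('pics/top0.png')[205:345,185:355]
cv2.imwrite('pics/topz.png',cv2.resize(a,None,fx=4.2,fy=4.2,interpolation=cv2.INTER_CUBIC))
a=cv2.imread('pics/scene0.png')[175:330,170:360]
cv2.imwrite('pics/scenez.png',cv2.resize(a,None,fx=3.8,fy=3.8,interpolation=cv2.INTER_CUBIC))
E
```

```text
(no output)
```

View pics/topz.png

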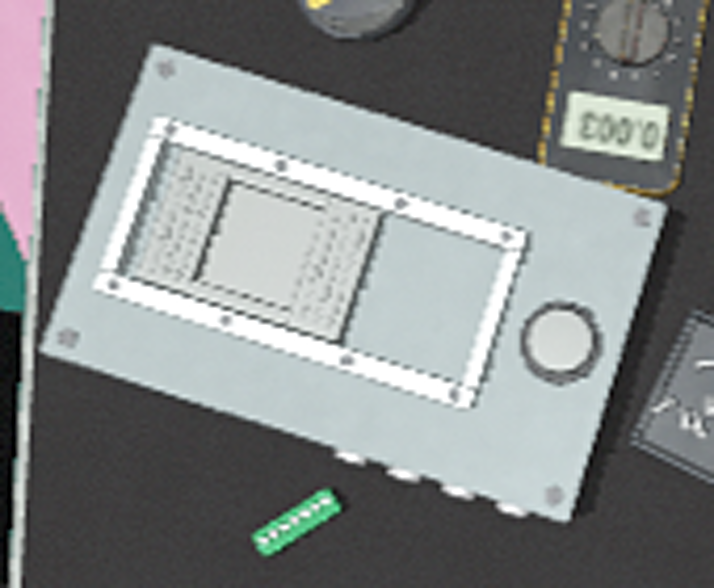

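View pics/scenez.png

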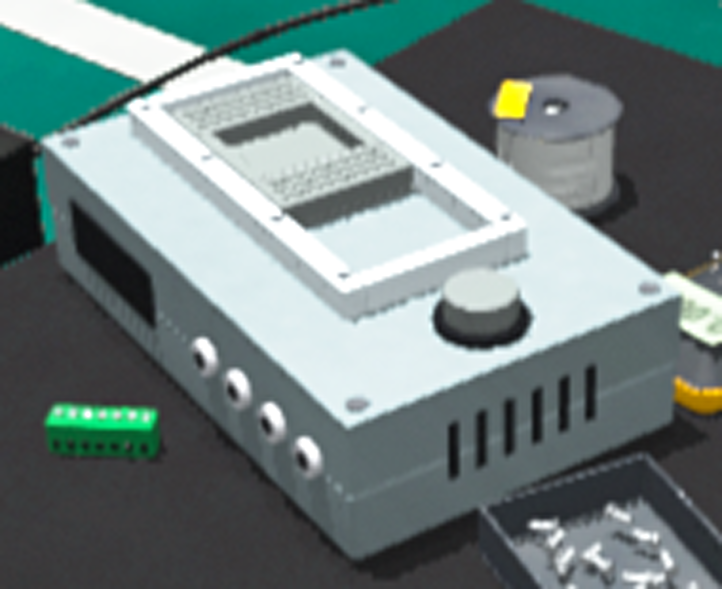

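The zoomed views show the pocket, at about (265,245) in topz. The shutter's open edge runs from (382,212) to (340,340). Next I'll work out the pose.

```bash
cat >> h.py <<'E'
E
python3 - <<'E'
from bench import r, eyes
from h import *
c=eyes.calibration('top'); s=eyes.calibration('scene')
zt=lambda x,y:((x+.5)/4.2-.5+185,(y+.5)/4.2-.5+205)
zs=lambda x,y:((x+.5)/3.8-.5+170,(y+.5)/3.8-.5+175)
# model correspondences: local (x,y), zoom px, z
im=cv2.imread('pics/top0.png').astype(int)
m=((im.min(2)>120)).astype(np.uint8); m[:205]=0;m[345:]=0;m[:,:185]=0;m[:,355:]=0
m=cv2.morphologyEx(m,cv2.MORPH_OPEN,np.ones((5,5),np.uint8))
cs,_=cv2.findContours(m,cv2.RETR_EXTERNAL,cv2.CHAIN_APPROX_NONE); k=max(cs,key=cv2.contourArea)
pts=np.array([onplane(c,u,v,.112)[:2] for u,v in k[:,0,:]])
rc=cv2.minAreaRect((pts*1000).astype(np.float32)); print('rect',rc)
L=[(72,120),(72,-120),(-72,-120),(-72,120)]
T=[(152,45),(665,203),(570,521),(42,352)]
W=np.array([onplane(c,*zt(*p),.112)[:2] for p in T])
S=np.array([onplane(s,*zs(*p),.112)[:2] for p in [(342,50),(680,290),(350,430),(45,145)]])
for nm,P in(('top',W),('scene',S)):
    print(nm,np.round(P,4).tolist(),[np.linalg.norm(P[i]-P[(i+1)%4]).round(4) for i in range(4)])
    l=np.array(L)/1000; ctr=P.mean(0); A=P-ctr
    th=np.arctan2((l[:,0]*A[:,1]-l[:,1]*A[:,0]).sum(),(l*A).sum())
    Rm=np.array([[np.cos(th),-np.sin(th)],[np.sin(th),np.cos(th)]])
    print('ctr',ctr,'th',th)
    f,cc=(zt,c) if nm=='top' else (zs,s)
    def loc(p,z): return ((onplane(cc,*f(*p),z)[:2]-ctr)@Rm).round(4)
    if nm=='top':
        print('key',loc((561,340),.127),'shut edge',loc((382,212),.126),loc((340,340),.126),'pocket +y wall',loc((232,180),.126),loc((196,283),.126))
        print('rail outer',[loc(p,.126) for p in[(155,120),(527,235),(470,407),(97,287)]])
    else: print('key',loc((483,290),.127),'edge',loc((412,168),.126),loc((285,210),.126))
E
```

```text
rect ((510.12664794921875, 263.37506103515625), (241.431884765625, 148.44708251953125), 72.63778686523438)
top [[0.6152, 0.3562], [0.5448, 0.1272], [0.4074, 0.1683], [0.4783, 0.3977]] [np.float64(0.2396), np.float64(0.1434), np.float64(0.2402), np.float64(0.1431)]
ctr [0.5114275  0.26235346] th -0.29709140652630905
key [-0.0006 -0.0942] shut edge [ 0.0292 -0.0038] [-0.0286 -0.0041] pocket +y wall [0.0232 0.0627] [-0.0238  0.0628]
rail outer [array([0.0382, 0.1036]), array([ 0.0382, -0.0667]), array([-0.039 , -0.0658]), array([-0.038 ,  0.1028])]
scene [[0.6142, 0.3588], [0.544, 0.1309], [0.4052, 0.1702], [0.4757, 0.3966]] [np.float64(0.2385), np.float64(0.1442), np.float64(0.2371), np.float64(0.1436)]
ctr [0.50976489 0.26412584] th -0.29264120188157133
key [-0.001  -0.0944] edge [ 0.0272 -0.0055] [-0.0291 -0.0044]
```

The two views agree to within about 2 mm. The controller is at about (0.5107, 0.2632) with yaw -0.295, the key checks out at local y=-94, and the shutter is about 8–9 mm ajar, which puts the pocket centre at y≈+41. I'll move above the pocket with the fingers closed.

```bash
cat >> h.py <<'E'
CTR=np.array([.5107,.2632]); TH=-.295
RM=np.array([[np.cos(TH),-np.sin(TH)],[np.sin(TH),np.cos(TH)]])
Q=[0,-np.sin(TH/2),np.cos(TH/2),0]
def P(x,y,z): return np.r_[CTR+RM@np.array([x,y]),z]
def loc(p): return np.r_[RM.T@(np.array(p[:2])-CTR),p[2]].round(4)
E
python3 - <<'E'
from bench import r, eyes
from h import *
r.set_gripper(0.0)
p=r.current_tcp_pos(); 
r.move_l([p[0],p[1],.25])
r.goto(P(0,.041,.19),Q)
print(r.current_clock(),loc(r.current_tcp_pos()),r.current_finger_gap(),r.current_contact_force())
c=eyes.calibration('wrist')
for n in('wrist','scene'): cv2.imwrite(f'pics/{n}1.png',cv2.cvtColor(eyes.read_camera(n),cv2.COLOR_RGB2BGR))
E
```

```text
3.4917 [-0.0014  0.0425  0.19  ] 0.0005944614252377682 [0.4212037  0.5653367  0.54032141]
```

View pics/wrist1.png

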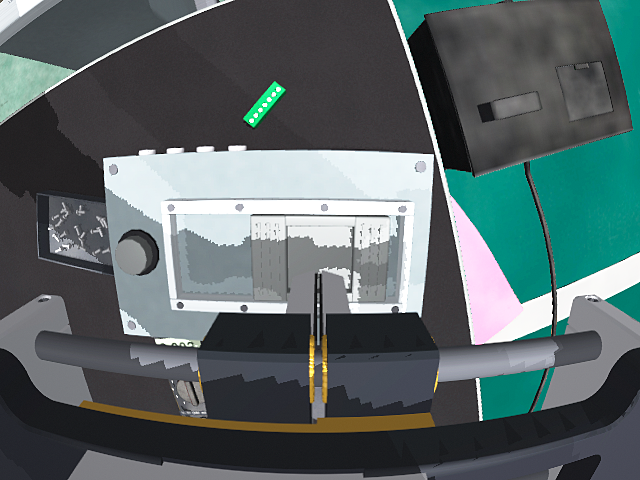

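View pics/scene1.png

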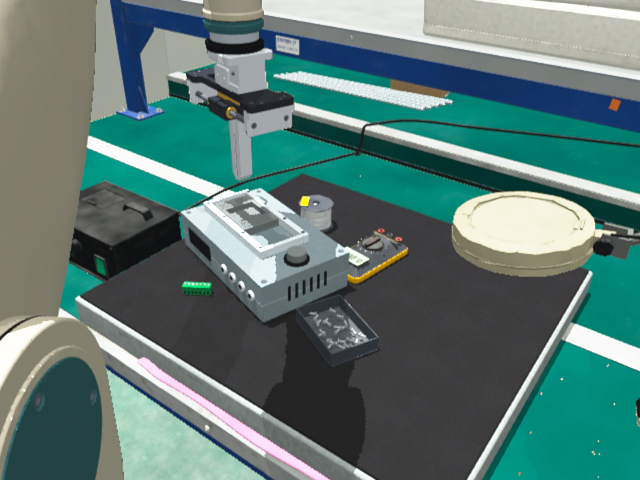

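In the wrist view the closed fingers (about x=318) line up with the pocket, which spans x 286–354. The raised key is at (137,252). I'll cross-check against the wrist rays, then descend.

```bash
cat >> h.py <<'E'
def wpl(c,u,v,z):
    f=240/np.tan(np.radians(c['vfov'])/2); d=np.array([u-c['cx'],-(v-c['cy'])]); n=np.linalg.norm(d); t=n/f
    k=np.r_[d/n*np.sin(t),-np.cos(t)]; q=c['orientation']; w=R.from_quat([q[1],q[2],q[3],q[0]]).apply(k)
    return c['eye']+w*(z-c['eye'][2])/w[2]
E
python3 - <<'E'
from bench import r, eyes
from h import *
c=eyes.calibration('wrist')
for n,u,v,z in[('key',137,250,.127),('cornerA',104,157,.112),('cornerB',434,153,.112),('pk',286,226,.126),('pk',354,226,.126),('edge',252,214,.126)]: print(n,loc(wpl(c,u,v,z)))
r.move_l(P(0,.041,.145),Q,rate=.1)
f0=r.current_contact_force()
hit=r.move_l(P(0,.041,.1275),Q,rate=.03,f_stop=4)
print(hit,r.current_clock(),loc(r.current_tcp_pos()),f0,r.current_contact_force())
cv2.imwrite('pics/wrist2.png',cv2.cvtColor(eyes.read_camera('wrist'),cv2.COLOR_RGB2BGR))
E
```

```text
key [-0.0062 -0.087   0.127 ]
cornerA [-0.0735 -0.1182  0.112 ]
cornerB [-0.0716  0.1207  0.112 ]
pk [-0.0228  0.0207  0.126 ]
pk [-0.0229  0.0646  0.126 ]
edge [-0.0308 -0.0013  0.126 ]
False 4.925 [0.     0.0411 0.1275] [-0.07780059  1.41176238 -0.14377082] [-0.13821904 -0.16945472  0.70023145]
```

View pics/wrist2.png

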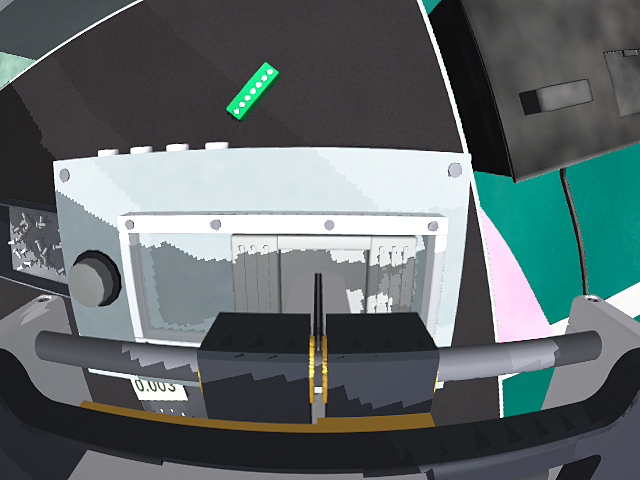

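The wrist rays confirm the pose: corners at ±72/120, and the pocket spans 20.7–64.6. The fingertips are inside the pocket, with no contact. Now I'll slide the shutter open.

```bash
python3 - <<'E'
from bench import r, eyes
from h import *
hit=r.move_l(P(0,-.0245,.1275),Q,rate=.04,f_stop=7)
print(hit,r.current_clock(),loc(r.current_tcp_pos()),r.current_contact_force())
for n in('wrist','top'): cv2.imwrite(f'pics/{n}3.png',cv2.cvtColor(eyes.read_camera(n),cv2.COLOR_RGB2BGR))
E
```

```text
False 6.7583 [-0.0002 -0.0239  0.1275] [-0.4702497   3.08167964  1.52133748]
```

View pics/wrist3.png

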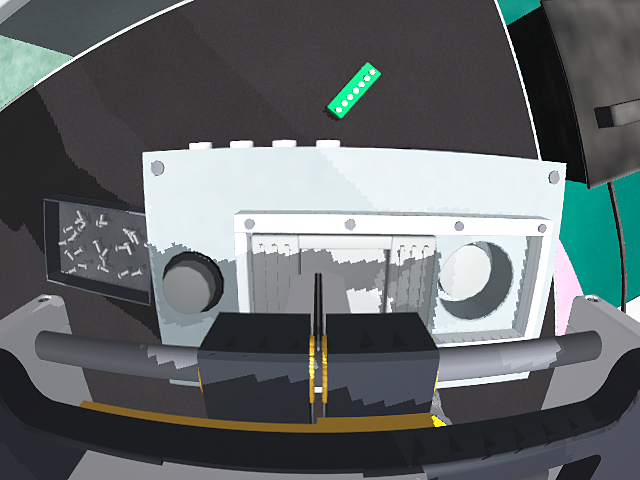

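The well is uncovered: it is about 470 px across the open area, and its key is visible at (467,272). The shutter is nearly at its stop. I'll push a little further to confirm.

```bash
python3 - <<'E'
from bench import r, eyes
from h import *
hit=r.move_l(P(0,-.029,.1275),Q,rate=.02,f_stop=5)
print(hit,r.current_clock(),loc(r.current_tcp_pos()),r.current_contact_force())
r.wait(.15)
r.move_l(P(0,-.02,.1275),Q,rate=.04)   # back off the wall
r.move_l(P(0,-.02,.16),Q,rate=.1)
r.move_l(P(0,.066,.16),Q,rate=.12)
c=eyes.calibration('top')
for n in('wrist','top'): cv2.imwrite(f'pics/{n}4.png',cv2.cvtColor(eyes.read_camera(n),cv2.COLOR_RGB2BGR))
print(r.current_clock(),loc(r.current_tcp_pos()),r.current_contact_force())
E
```

```text
True 7.0833 [-1.000e-04 -2.400e-02  1.278e-01] [0.22307092 0.2688431  2.40181836]
8.925 [0.0003 0.0648 0.16  ] [0.53279827 0.06006741 0.65548648]
```

View pics/wrist4.png

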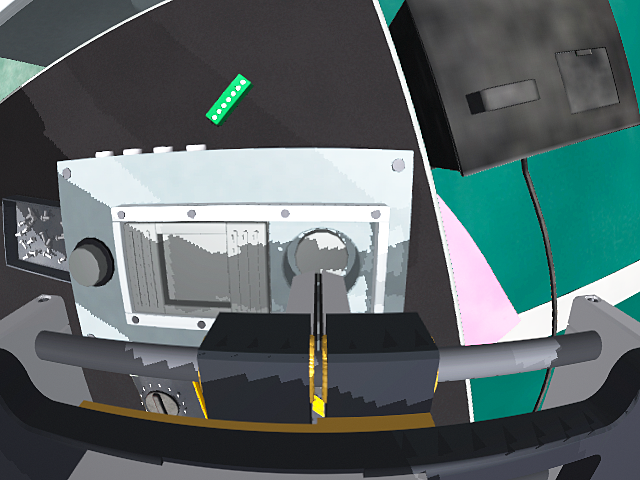

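The shutter is fully over on the left, and the fingers are aligned with the well (about x=321). I'll check the shutter and controller positions, then press.

```bash
python3 - <<'E'
from bench import r, eyes
from h import *
c=eyes.calibration('wrist')
for n,u,v,z in[('cornerA',58,159,.112),('cornerB',413,150,.112),('shutter+y edge',268,222,.126),('pk-',157,234,.126),('pk+',227,234,.126),('well L',284,256,.112),('well R',356,256,.112),('well far',320,227,.112)]: print(n,loc(wpl(c,u,v,z)))
r.move_l(P(0,.066,.108),Q,rate=.08,f_stop=12)
print(loc(r.current_tcp_pos()),r.current_contact_force())
f0=r.current_contact_force()
hit=r.move_l(P(0,.066,.0945),Q,rate=.02,f_stop=9)
print(hit,r.current_clock(),loc(r.current_tcp_pos()),f0,r.current_contact_force())
r.wait(.3)
print(loc(r.current_tcp_pos()),r.current_contact_force())
E
```

```text
cornerA [-0.0744 -0.1178  0.112 ]
cornerB [-0.0709  0.1202  0.112 ]
shutter+y edge [-0.0298  0.0355  0.126 ]
pk- [-0.0232 -0.0334  0.126 ]
pk+ [-0.0229  0.0113  0.126 ]
well L [-0.0058  0.0428  0.112 ]
well R [-0.0057  0.087   0.112 ]
well far [-0.0239  0.0649  0.112 ]
[0.0002 0.0662 0.1082] [-0.01682039 -1.53644769 -0.38597681]
True 10.3 [0.0003 0.0663 0.0973] [-0.01682039 -1.53644769 -0.38597681] [-1.36951686 -0.33745963  6.93082314]
[0.0003 0.0663 0.0973] [-0.65377703 -0.7043153   6.24516665]
```

The key bottomed out: the tip is at 0.0893 against a nominal 0.089, with 6.3 N against the 3.2 N needed to hold it. Shutter at about 61 mm open. I'll retract, then close the shutter.

```bash
python3 - <<'E'
from bench import r, eyes
from h import *
r.move_l(P(0,.066,.16),Q,rate=.08)
r.wait(.3)
cv2.imwrite('pics/wrist5.png',cv2.cvtColor(eyes.read_camera('wrist'),cv2.COLOR_RGB2BGR))
r.move_l(P(0,-.012,.16),Q,rate=.12)
r.move_l(P(0,-.012,.14),Q,rate=.08)
hit=r.move_l(P(0,-.012,.1275),Q,rate=.03,f_stop=4)
print(hit,r.current_clock(),loc(r.current_tcp_pos()),r.current_contact_force())
hit2=None
if not hit:
    hit2=r.move_l(P(0,.059,.1275),Q,rate=.04,f_stop=8)
    print(hit2,r.current_clock(),loc(r.current_tcp_pos()),r.current_contact_force())
cv2.imwrite('pics/wrist6.png',cv2.cvtColor(eyes.read_camera('wrist'),cv2.COLOR_RGB2BGR))
E
```

```text
False 13.6583 [-0.     -0.0121  0.1274] [ 0.5359744   0.23017424 -0.19882369]
False 15.5833 [-1.000e-04  5.900e-02  1.276e-01] [ 0.27542213 -1.16681197  0.21794332]
```

View pics/wrist5.png

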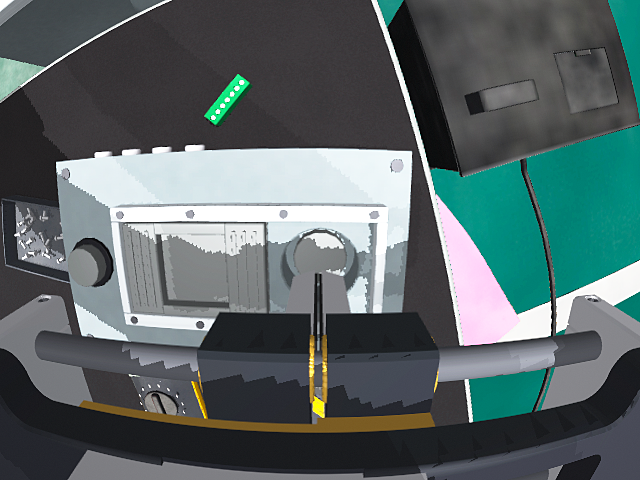

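View pics/wrist6.png

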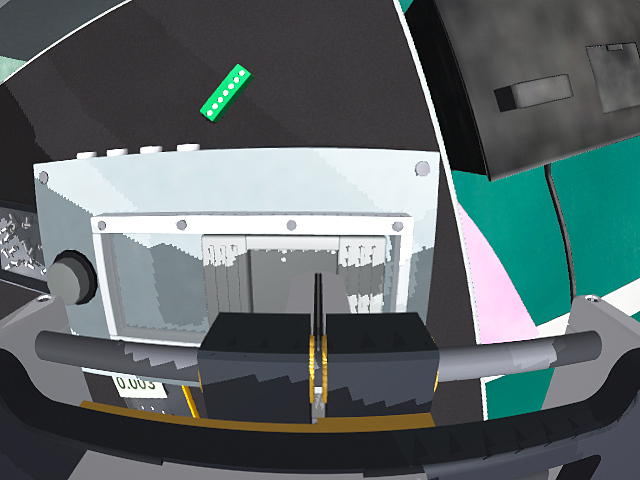

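The key is back up and the shutter is almost closed. I'll push on to the stop, then retract and look.

```bash
python3 - <<'E'
from bench import r, eyes
from h import *
hit=r.move_l(P(0,.068,.1275),Q,rate=.02,f_stop=6)
print(hit,r.current_clock(),loc(r.current_tcp_pos()),r.current_contact_force())
r.wait(.15)
y=loc(r.current_tcp_pos())[1]
r.move_l(P(0,y-.007,.1275),Q,rate=.04)
r.move_l(P(0,y-.007,.19),Q,rate=.1)
c=eyes.calibration('wrist')
cv2.imwrite('pics/wrist7.png',cv2.cvtColor(eyes.read_camera('wrist'),cv2.COLOR_RGB2BGR))
r.move_l(P(-.12,.14,.27),Q,rate=.15)
im=cv2.cvtColor(eyes.read_camera('top'),cv2.COLOR_RGB2BGR);cv2.imwrite('pics/top7.png',im)
im=cv2.cvtColor(eyes.read_camera('scene'),cv2.COLOR_RGB2BGR);cv2.imwrite('pics/scene7.png',im)
print(r.current_clock(),r.current_contact_force())
a=im[175:330,170:360];cv2.imwrite('pics/scenez7.png',cv2.resize(a,None,fx=3.8,fy=3.8,interpolation=cv2.INTER_CUBIC))
E
```

```text
True 16.0167 [1.000e-04 6.380e-02 1.273e-01] [-0.31962641 -1.97227383  4.31581464]
18.65 [-0.05643803 -0.36447275 -0.00531534]
```

View pics/wrist7.png

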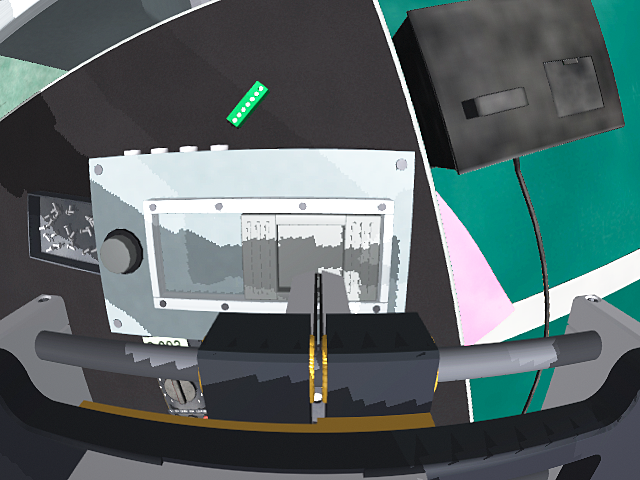

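View pics/scenez7.png

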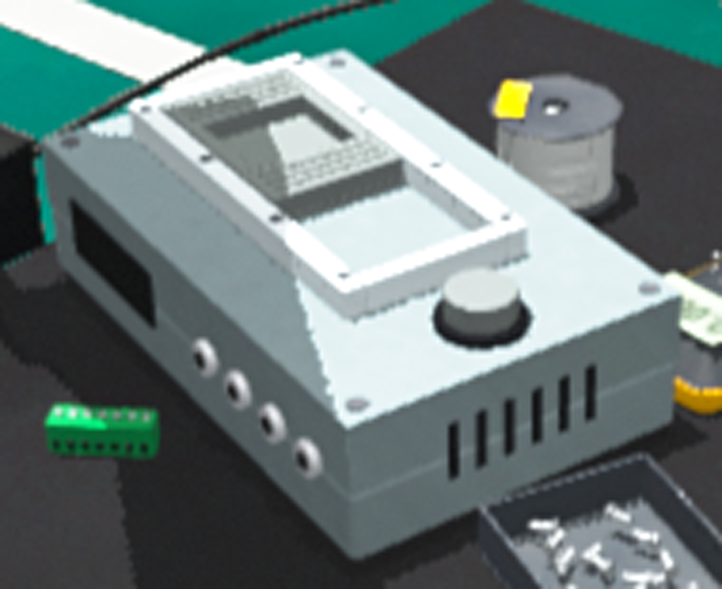

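View pics/top7.png

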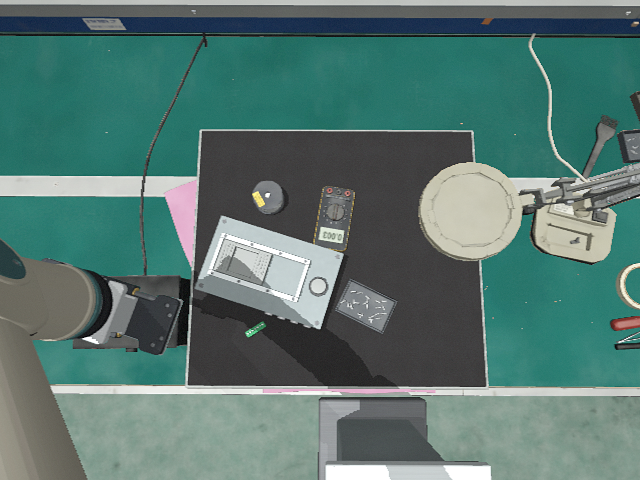

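The shutter looks closed, and the controller and bystanders match the first picture. Next I'll measure the shutter value in both views, since the margin is 5 mm.

```bash
python3 - <<'E'
from bench import r, eyes
from h import *
a=cv2.imread('pics/top7.png')[205:345,185:355]
b=cv2.imread('pics/top0.png')[205:345,185:355]
f=lambda i:cv2.resize(i[20:110,15:125],None,fx=5,fy=5,interpolation=cv2.INTER_CUBIC)
o=np.vstack([f(b),f(a)]); o=cv2.resize(o,None,fx=.66,fy=.66)
w=cv2.imread('pics/wrist7.png')[190:310,140:400]
cv2.imwrite('pics/cmp7.png',o); cv2.imwrite('pics/wz7.png',cv2.resize(w,None,fx=3,fy=3,interpolation=cv2.INTER_CUBIC))
E
```

```text
(no output)
```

View pics/cmp7.png

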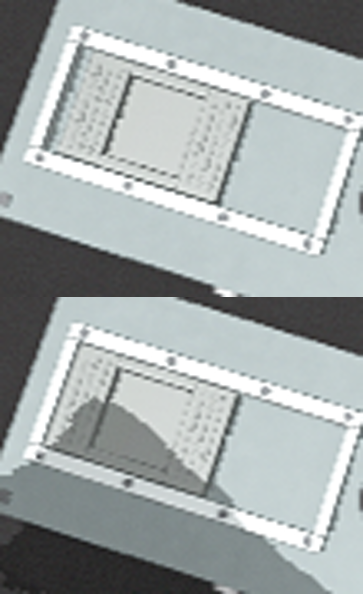

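View pics/wz7.png

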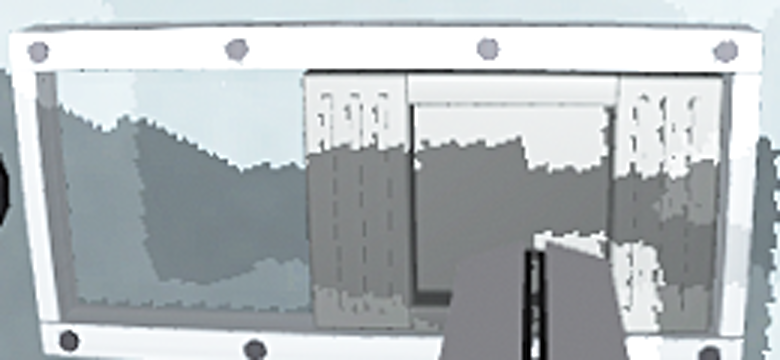

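```bash
python3 - <<'E'
from bench import r, eyes
from h import *
# wrist pose at wrist7: camera rigid to tool; same orientation Q, shift by TCP difference
c=dict(eyes.calibration('wrist')); d=r.current_tcp_pos(); c['eye']=c['eye']+(P(0,.0568,.19)-d)
for n,u,v,z in[('cornerA',89,158,.112),('cornerB',415,151,.112),('edge-y',242,218,.126),('edge+y',380.5,218,.126),('stop+y inner',383.5,218,.126),('pk-',276.5,225,.126),('pk+',344,225,.126)]: print(n,loc(wpl(c,u,v,z)))
t=eyes.calibration('top'); z=lambda x,y:((x/3.3)+200-.0,(y-297)/3.3+225)
for q in[(240,395),(207,495)]: print('top edge',loc(onplane(t,*z(*q),.126)))
for q in[(252,395-297-0),]: print('before',loc(onplane(t,252/3.3+200,100/3.3+225,.126)))
E
```

```text
cornerA [-0.0733 -0.1183  0.112 ]
cornerB [-0.0707  0.1214  0.112 ]
edge-y [-0.0271  0.0062  0.126 ]
edge+y [-0.0268  0.0961  0.126 ]
stop+y inner [-0.0268  0.098   0.126 ]
pk- [-0.0223  0.0288  0.126 ]
pk+ [-0.0222  0.0724  0.126 ]
top edge [0.0293 0.0007 0.126 ]
top edge [-0.0282  0.0006  0.126 ]
before [ 0.0302 -0.006   0.126 ]
```

The wrist view puts the shutter closed: pocket centre at 50.6 mm, edge 96.1 mm, stop 98.0 mm. The coarser top view suggests it could be up to 3.4 mm open. There's plenty of time, so I'll do one more firm push to confirm the stop.

```bash
python3 - <<'E'
from bench import r, eyes
from h import *
r.move_l(P(0,.052,.19),Q,rate=.15)
r.move_l(P(0,.052,.145),Q,rate=.1)
h=r.move_l(P(0,.052,.1275),Q,rate=.03,f_stop=4); print(h,loc(r.current_tcp_pos()))
if not h:
    h=r.move_l(P(0,.069,.1275),Q,rate=.02,f_stop=9)
    print(h,r.current_clock(),loc(r.current_tcp_pos()),RM.T@r.current_contact_force()[:2])
    r.wait(.1); y=loc(r.current_tcp_pos())[1]
    print(y,RM.T@r.current_contact_force()[:2])
    r.move_l(P(0,y-.008,.1275),Q,rate=.04)
p=loc(r.current_tcp_pos()); r.move_l(P(0,p[1],.19),Q,rate=.1)
cv2.imwrite('pics/wrist8.png',cv2.cvtColor(eyes.read_camera('wrist'),cv2.COLOR_RGB2BGR))
r.move_l(P(-.12,.14,.27),Q,rate=.15)
im=cv2.cvtColor(eyes.read_camera('top'),cv2.COLOR_RGB2BGR);cv2.imwrite('pics/top8.png',im)
a=im[205:345,185:355];cv2.imwrite('pics/topz8.png',cv2.resize(a,None,fx=4.2,fy=4.2,interpolation=cv2.INTER_CUBIC))
print(r.current_clock(),r.current_contact_force())
E
```

```text
False [1.000e-04 5.200e-02 1.275e-01]
True 21.975 [0.     0.0638 0.1273] [-0.94896674 -1.21097361]
0.0638 [-0.72783054 -0.15819518]
24.55 [0.15679562 0.15766389 0.80416611]
```

View pics/topz8.png

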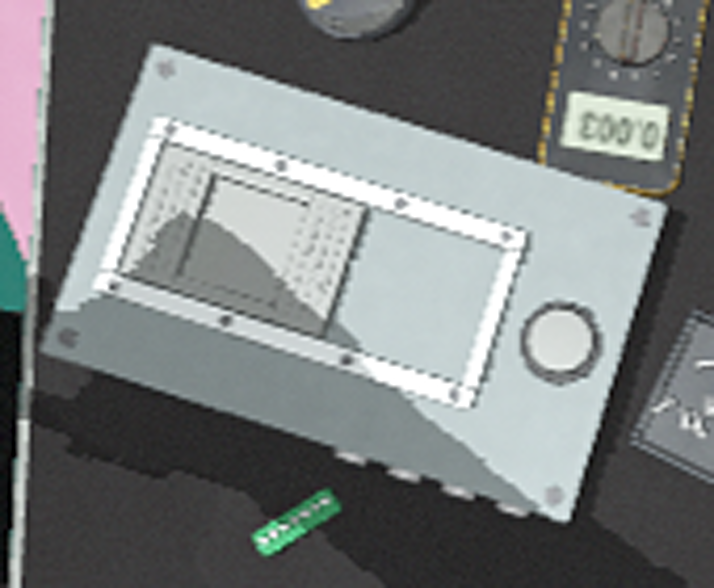

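The second push stopped at the same point, local y=0.0638, so that is the closed stop. The controller's corners (152,45), (665,203) and (570,521), the raised key and all the neighbouring items are where they started. I'm handing in.

```bash
python3 -c "
from bench import r
r.finish_job(); print(r.current_clock())"
```

```text
the job is handed in; nothing more can be done
the job is handed in; nothing more can be done
```

The reset sequence is done and the job was handed in at about 24.6 s of the 54 s allowed; no verdict was reported.

**What I did:** With closed fingertips in the pocket I slid the shutter to its open stop, where the wrist camera put it about 61 mm open. I then pressed the reset key to the bottom of its travel, holding about 6 N for 0.3 s with the tip at z = 0.089, and withdrew. I slid the shutter closed against its stop, pushed it once more to be sure, and moved the hand clear.

**Last checks:**
- **Shutter:** Both closing pushes stopped at the same point. The wrist camera put the pocket centre at 50.6 mm, where 50 mm is closed.
- **Disagreement:** The coarser top view read the shutter edge about 3 mm short of closed. That view had already read the same edge a few millimetres differently from the wrist camera before the shutter moved. I relied on the stop and the wrist view.
- **Controller and surroundings:** In the last top picture the controller, the raised key and the items in view (spool, meter, terminal block, tray) were where they began. The robot's contact force was near zero.
- **Reset key:** I confirmed its spring-back only by eye, from the wrist picture taken after I withdrew.

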